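# Clear the charging station and put the radio on charge

## Task

Put the orange radio on charge: first clear the hand microphone off the station's blue dust cover, laying it flat in the green tray (no dropping), then slide the cover fully open, back under the hood, and seat the radio upright on the station's two pegs, all the way down, either way round. Only then push the power lever fully over, away from the robot, to on; leave the microphone in the tray and the cover open, do not tip the radio over, and leave the mug, torch and stapler where they are.

Things in the scene. Friction and masses are not known exactly. Their poses are not given: they have to be found in the camera images.
- charger: Charging station, fixed, turned up to 0.25 rad. Origin: on the desk, below the midpoint of its two pegs; +x away from the robot to the hood, +y left. In mm: floor plate x -85..210, y -70..70, top at 12; side rails (y 55..70 each side) and front lip (x -85..-75) to 36 high; grey hood x 105..210, y -70..70, 85 high. The cover slides under the hood; a thing lying on it cannot.
- seat (a point): Point on the bay's floor (12 mm above the desk) midway between two brass pegs, axes as the station; the seated radio's origin comes here. Pegs at station x 0, y -16 and +16 mm: 10 mm across, tapering to 4 mm over the top 7 mm, tips 30 mm above the desk. Hidden under the blue cover at the start.
- cover (a joint): Travel of the blue sliding dust cover in m: 0 shut, 0.11 fully open, towards the station's +x. Shut, the cover spans the station's x -75 to 90, y -61 to 61; top face 41 mm above the desk, 5 mm thick. About 1.5 N of friction; it stays where it is left.
- cover_grip (a point): Middle of the top face of the cover's white grip block, 67 mm above the desk; block 16 mm along the station's x, 20 mm along y, 26 mm high, standing on the cover near its front edge (station x -65 mm when shut). The point moves with the cover.
- power (a joint): Angle of the red power lever in rad: 0 off (leaning 0.5 to the station's -x), 1.0 fully on (leaning 0.5 to +x); it swings about the station's y axis, and stays where it is left.
- power_tip (a point): Centre of the red ball (26 mm across) on the end of the power lever: 60 mm from the pivot, which lies at station x -55, y -115 mm, 22 mm above the desk. Off, the ball is at station x -84, 75 mm high; fully on, at x -26, 75 mm high. Stem 10 mm thick, on a grey block x -90 to -20, y -140 to -90, 25 mm high. A push of 1 to 3 N on the ball moves it.
- mic: Black cordless hand microphone, 40 mm (x) by 95 mm (y) by 26 mm high, 0.1 to 0.2 kg, lying on the shut cover between grip block and hood with its long side roughly across the station. Origin: centre of its underside, z up.
- radio: Orange handheld radio with a black foot, standing upright on the desk: 38 mm (x, front to back) by 60 mm (y) by 110 mm high, about 0.2 to 0.4 kg. On its top a stub aerial 12 mm thick, 22 mm high at y +20 and a knob 14 mm across, 10 mm high at y -14. Two square sockets 14 mm wide and 24 mm deep in its underside at y -16 and +16 fit the pegs. Origin: centre of its underside, z up.
- tray: Open green tray, fixed: outside 150 mm (x) by 140 mm (y) by 35 mm high, walls and floor 5 mm. Origin: centre of its underside, z up.
- mug: White mug, 76 mm across, 90 mm high, origin under its centre. Leave alone.
- torch: Yellow torch standing on its head, 48 mm across, 130 mm high, origin under its centre. Leave alone.
- stapler: Red and black stapler, 36 mm (x) by 130 mm (y) by 53 mm high, origin under its centre. Leave alone.

How it is judged:
On the way, in this order (a step that is already met when the one before it is completed fails the run):
1. the microphone lies in the tray, let go (x of mic in the frame of tray between -0.055 and 0.055 m and y of mic in the frame of tray between -0.055 and 0.055 m and z of mic in the frame of tray below 0.012 m and angle between mic's own z axis and vertical below 0.2 rad and contact force between the fingers and mic below 0.1 N), for 0.2 s.
2. the cover is slid fully open (value of joint cover above 0.1 m), for 0.2 s.
3. the radio is seated on the pegs, fully down (horizontal distance between radio and seat below 0.005 m and z of radio in the frame of seat between -0.003 and 0.003 m and angle between radio's own z axis and vertical below 0.06 rad and angle between the x axis of radio and the x axis of seat, either way round below 0.18 rad), for 0.2 s.
4. the power lever is pushed on (value of joint power above 0.85 rad), for 0.2 s.
At the end, for the whole second after the job is handed in: Microphone flat in the tray (centre within 55 mm of the tray's along each tray axis), let go; cover open past 0.10 m; radio's origin within 5 mm sideways and 3 mm in height of the seat, tilt under 0.06 rad, turned within 0.18 rad either way round; lever past 0.85 rad; radio and microphone at rest (all of step 1 and all of step 3 and value of joint cover above 0.1 m and value of joint power above 0.85 rad and linear speed of each of radio, mic below 0.02 m/s); the robot touches nothing.
It fails at once if the mug, torch or stapler is moved by more than 20 mm (distance of any of mug, torch, stapler from where it was at the start of the episode above 0.02 m).
It fails at once if the radio is tipped by more than 0.6 rad (angle between radio's own z axis and vertical above 0.6 rad).
It fails at once if the microphone is dropped (falls free faster than 1 m/s, from about 50 mm) (linear speed of mic above 1 m/s and contact force between anything else and mic below 0.1 N).
It fails at once if the radio is dropped (falls free faster than 1 m/s, from about 50 mm) (linear speed of radio above 1 m/s and contact force between anything else and radio below 0.1 N).
It also fails if it takes over 72 s, if anything falls off the work surface, if the arm or the gripper's body presses on something with over 40 N, if the wrist force passes 120 N, or if a joint passes its speed limit or range.

## Robot

A 6-joint arm with a two-finger parallel gripper is mounted at the origin on the work surface. World frame = base frame: x ahead of the robot, y to its left, z up, the work surface at z = 0. Lengths are in m, angles in rad, forces in N, time in s.
With the tool pointing down it reaches from about 0.4 to 0.825 m from the base axis. Payload 7 kg.
Tool frame: the origin (TCP) lies on the centre line of the jaws, within the pads' length; the fingertips stand 22 mm ahead of it and the grasp point (between the pads) lies 3 mm ahead of it; z points along the fingers, y is the line along which they close (so a half turn about z gives the same grasp; the last joint's range is limited). The gripper opens to 88 mm and grips with 3 to 60 N. Pads are 19 mm wide; open, the fingers measure 130 mm over their backs; the gripper's body (78 mm by 193 mm) begins 47 mm behind the grasp point.
Start: joints at [1.617, 0.359, 0.012, 0, -1.224, -0.288], TCP at [0.162, 0.655, 0.224] pointing down, gripper open.
Joint ranges: [-3.07, 3.07], [-1.43, 2.12], [-1.02, 1.25], [-3.03, 1.67], [-3.05, -0], [-3.03, 3.03]. Speed limits (rad/s): [2.39, 2.39, 3.01, 3.14, 3.14, 3.14].

## Interface

Orientations are given as [roll, pitch, yaw] about the fixed x, y, z axes, in that order (R = Rz(yaw) Ry(pitch) Rx(roll)).
In Python, from station import arm gives the robot as it stands.
- The arm moves only by the tool arm_command, never from a script. Its argument "series" is one flat list of numbers, 7 for each row, row after row: the turn, a rotation vector about the tool's x, y, z each as a share of 90 degrees, from -1 to 1, then the shift along the tool's x, y, z each as a share of 0.1 m, from -1 to 1, then the opening, from 0 (shut) to 1 (fully open). A call has 1 to 8 rows; each row is the pose to reach, as a shift and turn from the pose commanded when the call began, along the tool's axes at that moment; what a row does not reach only later rows make up. A row lasts 1/8 s, in which the tool goes at most 62.5 mm and 10.7 degrees, less where a joint would pass 70% of its speed; a pose out of reach is approached as far as the arm can. A call with a number of a shift or a turn outside -1 to 1 is refused whole. A call with a gripper value outside its range is refused whole. The fingers move at their own pace and stop on an object; "force" is the grip in N (left out, the last holds). Time passes only in rows, so rows that repeat a pose let the fingers close. It gives the time, the measured TCP pose, the force, the opening and the grip force at its end, in the units of the state.
- arm.get_state(): the state, without advancing time (a new reading comes with each control period).
- arm.grab_frame(name): name is "scene" or "top" or "wrist"; returns the picture (384x512x3 uint8, blue, green, red); there is no depth.
- arm.camera_model(name): a dict with "fovy" (degrees; the focal length in pixels is half the picture's height over the tangent of half this angle, whatever the lens; pixels are square), "cx", "cy" (the principal point, pixels), "pose" (4x4, takes a point from camera to world coordinates). Camera axes: x right, y down, z forward; pixel columns grow to the right and rows downward; lengths in m; the calibration is good to about 2 mm. A picture is of the moment at which its call begins: read the wrist's pose just before it. camera_model takes no time and is no camera call; for the wrist camera it gives the pose at the moment of the call.
- arm.job_done(): hands the job in; it is judged then, once.
The state is a dict: "t": time; "q": joint angles; "qd": joint speeds; "joint_efforts": joint torques, N m; "eef_pos": TCP position; "ee_rot": TCP orientation; "force": force on the tool from outside, world axes, zero at the start; "moment": the same for the moment, N m; "width": finger opening in m; "gripper_force": force on a finger pad.
Only numpy, scipy, OpenCV 4.12 (cv2) and the standard library are available. Lean on these libraries where they do the work, as an engineer would, in place of code of your own. Each camera call takes 0.05 s, during which the arm holds its last target. There are 200 camera calls.

## Working session

There is one attempt and no reset: what is moved stays moved. The work goes in short steps, Python scripts to look and compute and a tool call to move; the robot and the scene stay as the last step left them, time stands still between calls to the robot, and variables do not carry over. Pictures are saved under pics/ and viewed, at most 10 in all, crops included, and the job is handed in when it is done.

Besides the shell and the picture viewer there is one more tool, called after "Call:" in YAML: its name, and indented under it one key for each argument. arm_command: Moves the arm, as the interface text tells. Its arguments: {"type":"object","properties":{"series":{"type":"array"},"force":{"type":"number"}},"required":["series"]}

```bash
ls; mkdir -p pics; cat > h.py <<'E'
import numpy as np,cv2
from station import arm
from scipy.spatial.transform import Rotation as R
def ray(m,u,v):
    f=192/np.tan(np.radians(m["fovy"])/2);P=np.array(m["pose"])
    d=P[:3,:3]@np.array([(u-m["cx"])/f,(v-m["cy"])/f,1]);return P[:3,3],d/np.linalg.norm(d)
def onz(m,u,v,z):
    o,d=ray(m,u,v);return o+d*(z-o[2])/d[2]
def tri(a,b):
    (o1,d1),(o2,d2)=a,b
    s=np.linalg.lstsq(np.c_[d1,-d2],o2-o1,rcond=None)[0]
    p,q=o1+s[0]*d1,o2+s[1]*d2;return (p+q)/2,np.linalg.norm(p-q)
E
python3 - <<'E'
from h import *
np.set_printoptions(precision=4,suppress=True)
print(arm.get_state())
for n in("scene","top","wrist"):
    m=arm.camera_model(n);print(n,m);cv2.imwrite(f"pics/{n}0.png",arm.grab_frame(n))
a=[cv2.imread(f"pics/{n}0.png") for n in("scene","top")]
E
```

```text
pics
{'t': 0.0, 'q': array([ 1.6171,  0.3594,  0.011 , -0.0003, -1.2241, -0.2881]), 'qd': array([-0.0002,  0.    ,  0.0004, -0.0017,  0.0005, -0.0026]), 'joint_efforts': array([  0.0009, -58.2717,  29.3053,   6.997 ,   0.0071,  -0.0002]), 'eef_pos': array([0.1615, 0.6549, 0.2234]), 'ee_rot': array([ 3.14  , -0.0002, -0.2419]), 'force': array([ 0.3367, -0.1314,  0.5354]), 'moment': array([ 0.0203, -0.002 , -0.0436]), 'gripper_force': 0.0, 'width': 0.08729059227696825}
scene {'fovy': 44.69513050655509, 'cx': 257.50651432775186, 'cy': 187.97902928715828, 'pose': array([[-0.4422,  0.7098, -0.5483,  1.2252],
       [ 0.8969,  0.3513, -0.2684,  0.3281],
       [ 0.0021, -0.6105, -0.792 ,  1.0409],
       [ 0.    ,  0.    ,  0.    ,  1.    ]])}
top {'fovy': 54.458829747297074, 'cx': 255.95732572542448, 'cy': 196.9936819401822, 'pose': array([[-0.1081, -0.9712,  0.2124,  0.4081],
       [-0.9941,  0.1056, -0.023 ,  0.0153],
       [-0.0001, -0.2137, -0.9769,  0.8748],
       [ 0.    ,  0.    ,  0.    ,  1.    ]])}
wrist {'fovy': 69.46150823732079, 'cx': 255.17159401591826, 'cy': 193.0851438313, 'pose': array([[-0.2403, -0.9371, -0.253 ,  0.2301],
       [-0.9707,  0.2325,  0.0608,  0.6387],
       [ 0.0019,  0.2601, -0.9656,  0.3839],
       [ 0.    ,  0.    ,  0.    ,  1.    ]])}
```

View pics/top0.png

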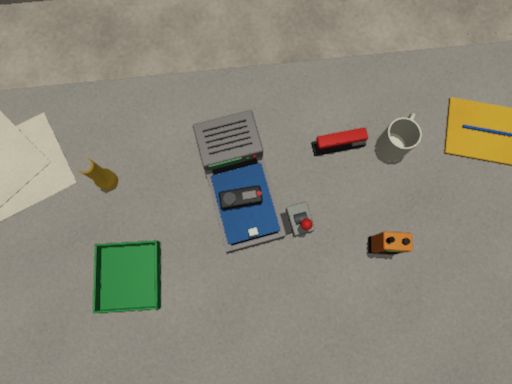

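View pics/scene0.png

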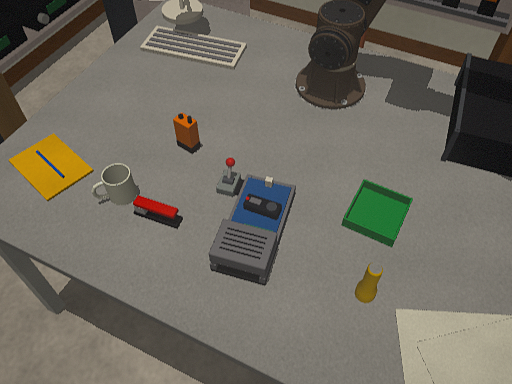

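The top view shows the cover (blue, about 245,205) with the mic at (241,198) and the white grip at (253,232). The lever ball is at (306,224), the radio at (398,241) and the tray at (127,277). In the scene view, the grip is at (269,181), the ball at (230,162), the mic at (262,206), the radio at (187,131) and the tray at (377,211).

```bash
cat > m.py <<'E'
from h import *
np.set_printoptions(precision=4,suppress=True)
M={n:arm.camera_model(n) for n in("scene","top")}
I={n:cv2.imread(f"pics/{n}0.png") for n in M}
H={n:cv2.cvtColor(I[n],cv2.COLOR_BGR2HSV) for n in M}
def blob(n,lo,hi,box):
    x0,y0,x1,y1=box;k=np.zeros((384,512),np.uint8)
    k[y0:y1,x0:x1]=cv2.inRange(H[n],np.array(lo),np.array(hi))[y0:y1,x0:x1]
    c=max(cv2.findContours(k,cv2.RETR_EXTERNAL,cv2.CHAIN_APPROX_NONE)[0],key=cv2.contourArea)
    mm=cv2.moments(c);return c,np.array([mm["m10"],mm["m01"]])/mm["m00"]
def rectz(n,c,z):
    p=np.array([onz(M[n],u,v,z)[:2] for u,v in c.reshape(-1,2)],np.float32)
    r=cv2.minAreaRect(p*1000);return r
spec={"grip":((0,0,140),(179,60,255),(245,224,262,240),(262,174,276,190)),
"ball":((0,150,60),(8,255,255),(298,214,316,232),(222,154,238,170)),
"cover":((100,100,40),(125,255,255),(190,150,300,260),(200,160,310,260)),
"tray":((50,100,30),(75,255,255),(80,230,170,320),(330,170,420,250)),
"radio":((5,150,60),(18,255,255),(365,225,420,262),(165,105,210,160))}
for k,(lo,hi,bt,bs) in spec.items():
    ct,a=blob("top",lo,hi,bt);cs,b=blob("scene",lo,hi,bs)
    p,e=tri(ray(M["top"],*a),ray(M["scene"],*b));print(k,a,b,p,e,cv2.contourArea(ct),cv2.contourArea(cs))
    if k in("cover","tray"):
        z=.041 if k=="cover" else .035
        print(rectz("top",ct,z),rectz("scene",cs,z))
        for n,c in(("top",ct),("scene",cs)):
            q=cv2.approxPolyDP(cv2.convexHull(c),4,True).reshape(-1,2);print(n,[(*x,*np.round(onz(M[n],*x,z)[:2],3)) for x in q.tolist()])
t=I["top"];s=I["scene"]
a=cv2.resize(t[150:260,180:320],None,fx=4,fy=4,interpolation=2);b=cv2.resize(t[220:265,360:420],None,fx=4,fy=4,interpolation=2)
c=cv2.resize(s[105:155,165:210],None,fx=4,fy=4,interpolation=2)
o=np.zeros((440,800,3),np.uint8);o[:440,:560]=a;o[:180,560:800]=b;o[200:400,560:740]=c
cv2.imwrite("pics/crop1.png",o)
E
python3 m.py
```

```text
grip [252.8596 231.114 ] [268.5786 178.7233] [0.5092 0.0108 0.0664] 0.0006305934059006783 57.0 26.5
ball [306.0777 223.953 ] [229.9255 161.5319] [ 0.5107 -0.1048  0.0787] 0.0012032230900085915 81.5 47.0
cover [244.4003 202.1571] [261.3614 204.5748] [0.5796 0.0233 0.0436] 0.00039321757843819384 3547.0 1952.0
((580.41357421875, 22.921485900878906), (167.27276611328125, 120.14568328857422), 9.147859573364258) ((574.3994140625, 21.346160888671875), (148.07644653320312, 121.04150390625), 9.16141414642334)
top [(260, 163, np.float64(0.669), np.float64(-0.023)), (279, 230, np.float64(0.508), np.float64(-0.048)), (228, 243, np.float64(0.492), np.float64(0.069)), (211, 176, np.float64(0.65), np.float64(0.094))]
scene [(248, 178, np.float64(0.513), np.float64(-0.05)), (290, 188, np.float64(0.494), np.float64(0.068)), (276, 232, np.float64(0.638), np.float64(0.093)), (231, 220, np.float64(0.656), np.float64(-0.026))]
tray [126.7268 276.5382] [376.8049 212.2404] [0.4448 0.3032 0.0134] 0.0033942735833730306 4412.0 2728.0
((445.143798828125, 297.1952819824219), (145.88525390625, 148.3982391357422), 87.39107513427734) ((457.78765869140625, 300.7870788574219), (138.9414825439453, 170.39508056640625), 87.53790283203125)
top [(159, 242, np.float64(0.511), np.float64(0.223)), (160, 306, np.float64(0.373), np.float64(0.228)), (93, 312, np.float64(0.376), np.float64(0.373)), (95, 245, np.float64(0.52), np.float64(0.366))]
scene [(412, 198, np.float64(0.376), np.float64(0.373)), (391, 246, np.float64(0.545), np.float64(0.365)), (342, 224, np.float64(0.537), np.float64(0.233)), (364, 179, np.float64(0.37), np.float64(0.237))]
radio [391.371  241.6791] [186.0357 130.7772] [ 0.4536 -0.2832  0.0656] 0.0023316402007640246 672.5 541.5
```

View pics/crop1.png

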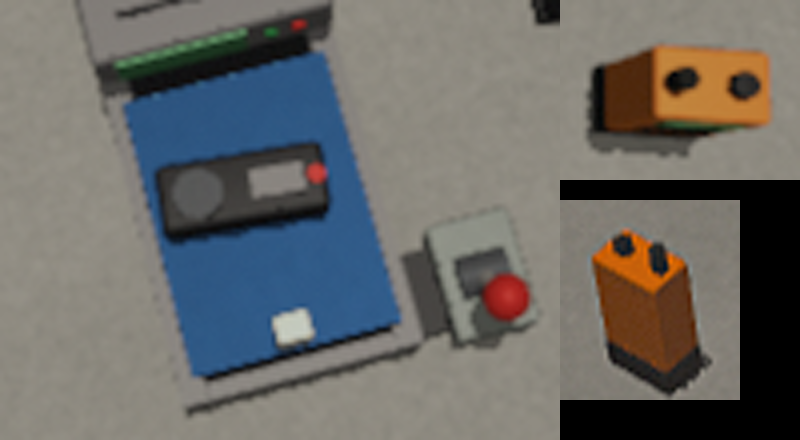

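The crop shows the mic (top face about 157..326 × 146..225 in the crop), the radio's top face and the ball clearly. Station yaw is about 0.16 rad. The cover centre, grip (height 66 mm) and ball (79 mm) agree with the text, which puts the station origin at about (0.573, 0.022). Next I move over the mic.

Call:
arm_command:
  series: [0,0,0,0.93,0.84,0,1,0,0,0,0.93,0.84,0,1,0,0,0,0.93,0.84,0,1]

```text
t: 0.52
eef_pos: [0.2335, 0.5484, 0.2249]
ee_rot: [3.141, 0.0, -0.245]
force: [-0.4, 0.6, 0.7]
width: 0.0876
gripper_force: 0.0
```

Call:
arm_command:
  series: [0,0,0,0.93,0.84,0,1,0,0,0,0.93,0.84,0,1,0,0,0,0.93,0.84,0,1]

```text
t: 0.9
eef_pos: [0.3033, 0.4451, 0.2247]
ee_rot: [-3.142, 0.0, -0.245]
force: [0.2, 0.4, 0.6]
width: 0.0878
gripper_force: 0.0
```

Call:
arm_command:
  series: [0,0,0,0.93,0.84,0,1,0,0,0,0.93,0.84,0,1,0,0,0,0.93,0.84,0,1]

```text
t: 1.27
eef_pos: [0.3734, 0.3418, 0.2245]
ee_rot: [3.142, 0.0, -0.245]
force: [0.5, 0.5, -0.2]
width: 0.0879
gripper_force: 0.0
```

Call:
arm_command:
  series: [0,0,0,0.93,0.84,0,1,0,0,0,0.93,0.84,0,1,0,0,0,0.93,0.84,0,1]

```text
t: 1.65
eef_pos: [0.4437, 0.2384, 0.2242]
ee_rot: [3.141, 0.0, -0.246]
force: [0.4, 0.4, -0.2]
width: 0.0876
gripper_force: 0.0
```

Call:
arm_command:
  series: [0,0,0,0.93,0.84,0,1,0,0,0,0.93,0.84,0,1,0,0,0,0.93,0.84,0,1]

```text
t: 2.02
eef_pos: [0.514, 0.1349, 0.2238]
ee_rot: [3.141, 0.0, -0.245]
force: [-0.5, -0.0, -0.7]
width: 0.0875
gripper_force: 0.0
```

Call:
arm_command:
  series: [0,0,0.74,0.93,0.84,0,1,0,0,0.74,0.93,0.84,0,1,0,0,0.74,0.93,0.84,0,1,0,0,0.74,0.93,0.84,0,1,0,0,0.74,0.93,0.84,0,1,0,0,0.74,0.93,0.84,0,1,0,0,0.74,0.93,0.84,0,1,0,0,0.74,0.93,0.84,0,1]

```text
t: 3.02
eef_pos: [0.5828, 0.0337, 0.2243]
ee_rot: [3.142, 0.0, -1.4]
force: [-0.0, 0.3, 0.7]
width: 0.0878
gripper_force: 0.0
```

```bash
python3 - <<'E'
from h import *
import json
m=arm.camera_model("wrist");s=arm.get_state();i=arm.grab_frame("wrist")
cv2.imwrite("pics/w1.png",i);np.save("w1.npy",np.array([m["pose"]]));print(s["t"],s["q"],s["eef_pos"],s["ee_rot"])
E
```

```text
3.025 [ 3.92525425e-01  2.09803996e-01 -1.95247724e-01 -1.09803626e-04
 -1.16577091e+00 -2.21416078e-01] [0.58278218 0.03373136 0.22425848] [ 3.14154483e+00  9.26776106e-05 -1.39973025e+00]
```

View pics/w1.png

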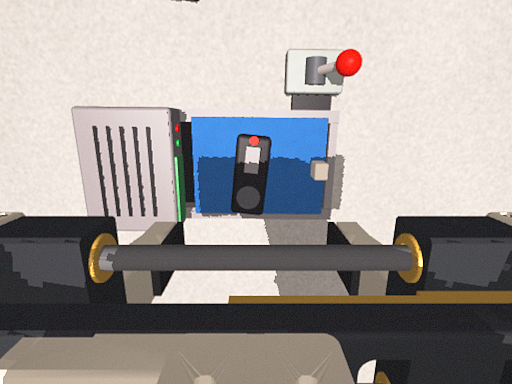

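The wrist view shows the mic at about (232–271, 133–215) with its red button at (254,141). The grip is at (319,169) and the lever ball at (349,62).

```bash
cat > m2.py <<'E'
from h import *
np.set_printoptions(precision=4,suppress=True)
w=arm.camera_model("wrist");w["pose"]=np.load("w1.npy")[0];T=arm.camera_model("top")
W=cv2.imread("pics/w1.png");P=cv2.imread("pics/top0.png")
def big(k,x0,y0,x1,y1):
    z=np.zeros_like(k);z[y0:y1,x0:x1]=k[y0:y1,x0:x1]
    return max(cv2.findContours(z,cv2.RETR_EXTERNAL,cv2.CHAIN_APPROX_NONE)[0],key=cv2.contourArea)
def cen(c):
    m=cv2.moments(c);return m["m10"]/m["m00"],m["m01"]/m["m00"]
hs=lambda i,lo,hi:cv2.inRange(cv2.cvtColor(i,cv2.COLOR_BGR2HSV),np.array(lo),np.array(hi))
if __name__=="__main__":
    a=cen(big(hs(W,(0,150,60),(8,255,255)),240,130,270,150));b=cen(big(hs(P,(0,120,60),(8,255,255)),252,186,266,200))
    print("button",a,b,tri(ray(w,*a),ray(T,*b)))
    a=cen(big(hs(W,(0,150,60),(8,255,255)),325,40,370,85));b=(306.08,223.95);print("ball",tri(ray(w,*a),ray(T,*b)))
    for n,m,i,box in(("wrist",w,W,(200,125,295,220)),("top",T,P,(215,180,268,214))):
        blue=hs(i,(100,100,40),(125,255,255));c=big(255-blue,*box)
        for z in(.067,.041):
            q=np.array([onz(m,u,v,z)[:2] for u,v in c.reshape(-1,2)],np.float32)*1000;print(n,z,cv2.minAreaRect(q))
    blue=hs(W,(100,100,40),(125,255,255));c=big(blue,185,100,340,225)
    q=np.array([onz(w,u,v,.041)[:2] for u,v in cv2.convexHull(c).reshape(-1,2)],np.float32)*1000;print("cover",cv2.minAreaRect(q))
E
python3 m2.py
```

```text
button (253.85994397759103, 140.33893557422968) (258.5507246376811, 192.92753623188403) (array([ 0.5928, -0.0108,  0.0643]), np.float64(0.00039413599384815))
ball (array([ 0.5109, -0.1051,  0.0768]), np.float64(0.001163677680053213))
wrist 0.067 ((593.6881713867188, 33.334346771240234), (114.52446746826172, 101.42269134521484), 9.749458312988281)
wrist 0.041 ((593.5519409179688, 38.92037582397461), (123.89936828613281, 109.72505187988281), 9.749443054199219)
top 0.067 ((586.6874389648438, 29.757871627807617), (40.80925369262695, 93.385498046875), 3.763842821121216)
top 0.041 ((592.4369506835938, 30.22476577758789), (42.122676849365234, 96.39119720458984), 3.7639005184173584)
cover ((581.4268188476562, 22.453033447265625), (165.66378784179688, 121.00057220458984), 9.015124320983887)
```

Mic centre is about (0.589, 0.030) with yaw about 0.066 and top height 64–67 mm. I descend and grip.

Call:
arm_command:
  series: [0,0,0.07,0.05,-0.05,0.5,0.7,0,0,0.07,0.05,-0.05,1,0.7,0,0,0.07,0.05,-0.05,1,0.7]
  force: 15

```text
t: 3.45
eef_pos: [0.5859, 0.0277, 0.121]
ee_rot: [3.134, -0.002, -1.513]
force: [0.9, 0.3, 1.3]
width: 0.0643
gripper_force: 0.0
```

Call:
arm_command:
  series: [0,0,0,0,0,0.2,0.7,0,0,0,0,0,0.4,0.7,0,0,0,0,0,0.58,0.7,0,0,0,0,0,0.58,0.7]

```text
t: 3.95
eef_pos: [0.5891, 0.0285, 0.0674]
ee_rot: [-3.141, -0.0, -1.513]
force: [-0.7, 0.4, 0.4]
width: 0.0613
gripper_force: 0.0
```

Call:
arm_command:
  series: [0,0,0,0,0,0,0.3,0,0,0,0,0,0,0.3,0,0,0,0,0,0,0.3,0,0,0,0,0,0,0.3]

```text
t: 4.45
eef_pos: [0.5886, 0.0283, 0.0667]
ee_rot: [-3.141, 0.0, -1.514]
force: [-0.1, -0.2, -0.3]
width: 0.0284
gripper_force: 0.0
```

```bash
python3 - <<'E'
from h import *
a=arm.grab_frame("scene");b=arm.grab_frame("top");s=arm.get_state();print(s["width"],s["gripper_force"],s["eef_pos"])
o=np.zeros((480,800,3),np.uint8);o[:,:400]=cv2.resize(a[150:270,210:310],(400,480),interpolation=2);o[:400,400:]=cv2.resize(b[130:250,190:310],(400,400),interpolation=2)
cv2.imwrite("pics/c2.png",o)
E
```

```text
0.026874789490545302 0.0 [0.58850434 0.02826977 0.06647657]
```

View pics/c2.png

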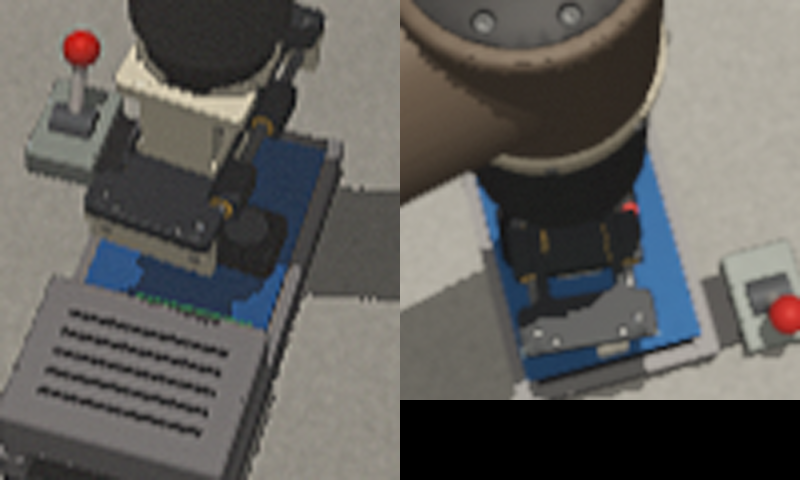

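```bash
python3 - <<'E'
from h import *
a=arm.grab_frame("wrist");cv2.imwrite("pics/w2.png",a);s=arm.get_state();print(s["width"],s["gripper_force"],s["force"])
E
```

```text
0.02645357905775362 0.0 [ 1.49126409 -0.75481979  0.19063929]
```

View pics/w2.png

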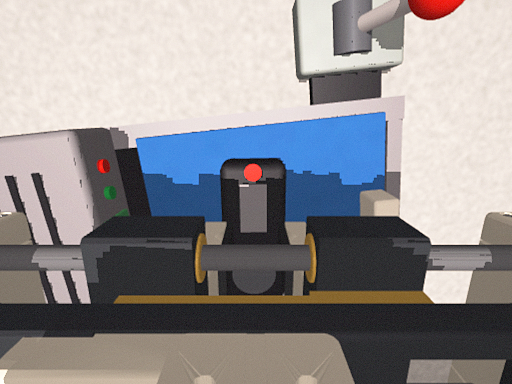

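The mic sits between the fingers, and the visible gap is still slightly wider than the mic. I close further.

Call:
arm_command:
  series: [0,0,0,0,0,0,0,0,0,0,0,0,0,0,0,0,0,0,0,0,0,0,0,0,0,0,0,0]
  force: 15

```text
t: 5.1
eef_pos: [0.5885, 0.0283, 0.0663]
ee_rot: [3.142, -0.0, -1.514]
force: [0.6, -0.2, -0.8]
width: 0.0005
gripper_force: 0.0
```

```bash
python3 - <<'E'
from h import *
m=arm.camera_model("wrist");s=arm.get_state();a=arm.grab_frame("wrist");print(s["width"],s["gripper_force"],s["eef_pos"],s["joint_efforts"])
f=192/np.tan(np.radians(m["fovy"])/2)
P=np.linalg.inv(np.array(m["pose"]));Rm=R.from_euler("xyz",s["ee_rot"]).as_matrix()
for d in(-.047,0,.003,.022):
  for y in(-.02,0,.02):
    c=P[:3,:3]@(s["eef_pos"]+Rm@[0,y,d])+P[:3,3];print(d,y,(f*c[0]/c[2]+m["cx"]).round(),(f*c[1]/c[2]+m["cy"]).round())
b=arm.grab_frame("scene")
o=np.zeros((384,800,3),np.uint8);o[:,:512]=a;o[:,512:]=cv2.resize(b[160:256,230:302],(288,384),interpolation=2);cv2.imwrite("pics/w3.png",o)
E
```

```text
0.0004630980280462776 0.0 [0.58846682 0.0282734  0.06632151] [ 1.65122270e-03 -5.24922323e+01  2.29529661e+01  5.48033327e+00
  9.28292022e-03  7.39695281e-06]
-0.047 -0.02 213.0 275.0
-0.047 0 257.0 275.0
-0.047 0.02 300.0 275.0
0 -0.02 224.0 234.0
0 0 256.0 234.0
0 0.02 288.0 234.0
0.003 -0.02 225.0 232.0
0.003 0 256.0 232.0
0.003 0.02 288.0 232.0
0.022 -0.02 228.0 221.0
0.022 0 256.0 221.0
0.022 0.02 285.0 221.0
```

View pics/w3.png

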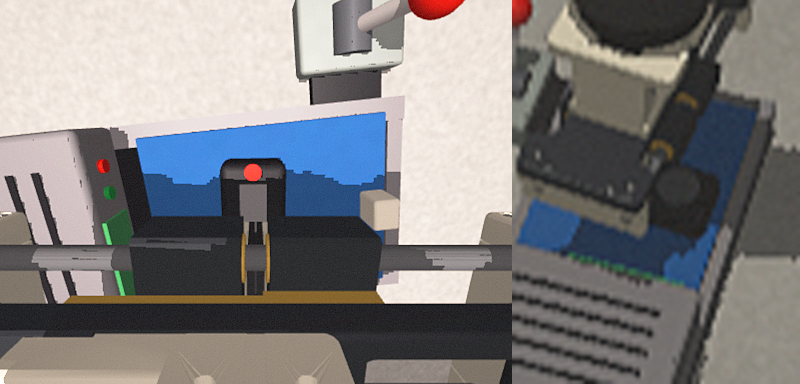

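Width and force show that the fingers closed with nothing between them. That doesn't fit the stated tip position, so I open again and probe downward in small steps.

Call:
arm_command:
  series: [0,0,0,0,0,0,0.7,0,0,0,0,0,0,0.7,0,0,0,0,0,0,0.7,0,0,0,0,0,0,0.7,0,0,0,0,0,0,0.7,0,0,0,0,0,0.015,0.7,0,0,0,0,0,0.015,0.7]

```text
t: 6.08
eef_pos: [0.5884, 0.0283, 0.0647]
ee_rot: [3.141, -0.0, -1.514]
force: [0.6, 1.4, -0.2]
width: 0.06
gripper_force: 0.0
```

Call:
arm_command:
  series: [0,0,0,0,0,0.015,0.7,0,0,0,0,0,0.015,0.7]

```text
t: 6.32
eef_pos: [0.5884, 0.0282, 0.0632]
ee_rot: [3.141, -0.0, -1.514]
force: [0.9, 0.5, -1.1]
width: 0.0611
gripper_force: 0.0
```

```bash
python3 - <<'E'
from h import *
m=arm.camera_model("wrist");s=arm.get_state();a=arm.grab_frame("wrist");print(s["width"],s["force"],s["eef_pos"])
b=arm.grab_frame("scene")
cv2.imwrite("pics/w4.png",np.hstack([cv2.resize(a[140:310,180:350],(500,500),interpolation=1),cv2.resize(b[185:235,240:270+0],(300,500),interpolation=2)]))
E
```

```text
0.0610753737894698 [ 0.90427624  0.45616861 -1.05936196] [0.58839445 0.02822925 0.06320068]
```

View pics/w4.png

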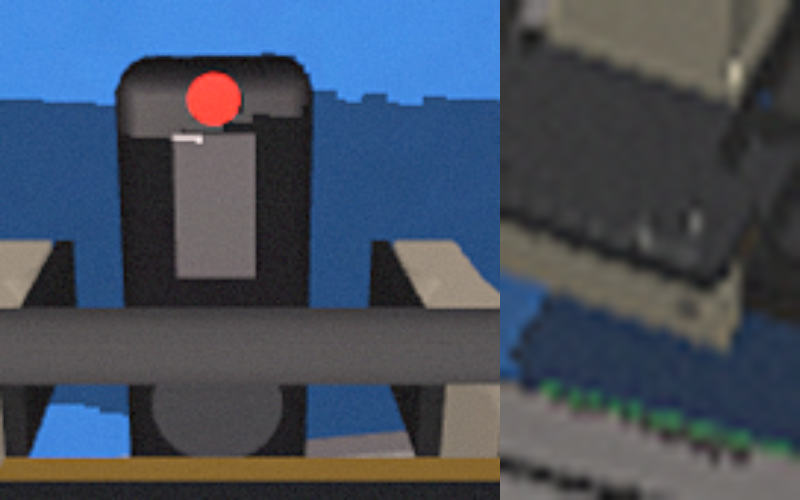

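Comparing the gap and mic widths in pixels, the real fingertips are about level with the TCP, roughly 22–25 mm shorter than the text says. I go lower in small steps and watch the force.

Call:
arm_command:
  series: [0,0,0,0,0,0.04,0.7,0,0,0,0,0,0.08,0.7,0,0,0,0,0,0.08,0.7]

```text
t: 6.8
eef_pos: [0.5881, 0.0282, 0.0548]
ee_rot: [3.141, -0.0, -1.514]
force: [-0.4, -0.3, -0.1]
width: 0.0612
gripper_force: 0.0
```

Call:
arm_command:
  series: [0,0,0,0,0,0.04,0.7,0,0,0,0,0,0.08,0.7,0,0,0,0,0,0.08,0.7]

```text
t: 7.18
eef_pos: [0.5882, 0.0282, 0.0469]
ee_rot: [3.141, -0.0, -1.514]
force: [-1.2, 0.6, 0.8]
width: 0.0612
gripper_force: 0.0
```

Call:
arm_command:
  series: [0,0,0,0,0,0,0.2,0,0,0,0,0,0,0.2,0,0,0,0,0,0,0.2,0,0,0,0,0,0,0.2,0,0,0,0,0,0,0.2]
  force: 15

```text
t: 7.8
eef_pos: [0.5886, 0.0283, 0.0475]
ee_rot: [-3.141, 0.0, -1.514]
force: [1.2, 0.1, 1.5]
width: 0.0398
gripper_force: 15.0
```

Gripped at 40 mm with 15 N. I lift and carry the mic to the tray, whose centre is about (0.445, 0.301).

Call:
arm_command:
  series: [0,0,0,0,0,-0.3,0.2,0,0,0,0,0,-0.7,0.2,0,0,0,0,0,-1,0.2,0,0,0,0,0,-1,0.2]
  force: 20

```text
t: 8.3
eef_pos: [0.5897, 0.0287, 0.1498]
ee_rot: [-3.137, 0.001, -1.514]
force: [-0.4, 0.4, -2.4]
width: 0.0395
gripper_force: 20.0
```

Call:
arm_command:
  series: [0,0,0,-0.2,0.1,0,0.2,0,0,0,-0.5,0.23,0,0.2,0,0,0,-0.8,0.36,0,0.2,0,0,0,-0.94,0.43,0,0.2]

```text
t: 8.8
eef_pos: [0.5389, 0.1205, 0.1462]
ee_rot: [3.14, -0.001, -1.513]
force: [0.7, 0.8, -1.3]
width: 0.0397
gripper_force: 20.0
```

Call:
arm_command:
  series: [0,0,0,-0.3,0.14,0,0.2,0,0,0,-0.6,0.28,0,0.2,0,0,0,-0.94,0.43,0,0.2]

```text
t: 9.18
eef_pos: [0.4911, 0.2114, 0.1466]
ee_rot: [3.14, -0.001, -1.515]
force: [-0.6, -0.3, -1.2]
width: 0.04
gripper_force: 20.0
```

Call:
arm_command:
  series: [0,0,0,-0.3,0.14,0,0.2,0,0,0,-0.6,0.28,0,0.2,0,0,0,-0.84,0.38,0,0.2,0,0,0,-0.93,0.43,0,0.2,0,0,0,-0.93,0.43,0,0.2]

```text
t: 9.8
eef_pos: [0.4434, 0.3014, 0.1469]
ee_rot: [3.141, -0.001, -1.513]
force: [0.8, -0.4, -2.4]
width: 0.0397
gripper_force: 20.0
```

```bash
python3 - <<'E'
from h import *
s=arm.get_state();print(s["t"],s["width"],s["gripper_force"],s["eef_pos"],s["ee_rot"],s["q"])
i=arm.grab_frame("scene");cv2.imwrite("pics/s1.png",i)
w=arm.grab_frame("wrist");cv2.imwrite("pics/w5.png",w)
cv2.imwrite("pics/c5.png",np.hstack([cv2.resize(w,(480,360)),cv2.resize(i[140:260,310:416],(318,360))]))
E
```

```text
9.8 0.03974627968256312 19.999515116214752 [0.4434397  0.30138679 0.14685235] [ 3.14088848e+00 -7.53740980e-04 -1.51336037e+00] [ 9.62706093e-01  1.97963876e-01 -4.01439909e-01 -1.07093476e-04
 -9.72420241e-01 -9.05210035e-01]
```

View pics/c5.png

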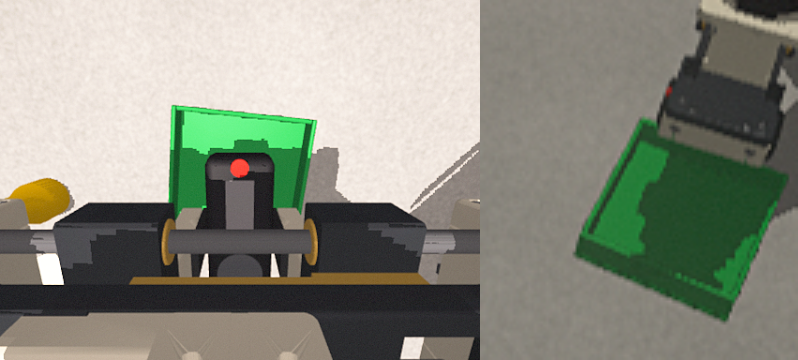

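The wrist view shows the mic centred over the tray, with tray walls at x≈172 and 316 and the mic at 240. I lower it and release.

Call:
arm_command:
  series: [0,0,0,0,0,0.35,0.2,0,0,0,0,0,0.7,0.2,0,0,0,0,0,1,0.2,0,0,0,0,0,1,0.2]

```text
t: 10.4
eef_pos: [0.4431, 0.2993, 0.0454]
ee_rot: [3.138, -0.004, -1.516]
force: [0.4, -0.5, -0.4]
width: 0.0399
gripper_force: 20.0
```

Call:
arm_command:
  series: [0,0,0,0,0,0.12,0.2,0,0,0,0,0,0.24,0.2,0,0,0,0,0,0.32,0.2,0,0,0,0,0,0.32,0.2]

```text
t: 10.9
eef_pos: [0.4435, 0.3012, 0.0148]
ee_rot: [3.141, -0.001, -1.514]
force: [0.4, -0.0, -0.7]
width: 0.0398
gripper_force: 20.0
```

Call:
arm_command:
  series: [0,0,0,0,0,0,0.6,0,0,0,0,0,0,0.6,0,0,0,0,0,0,0.6,0,0,0,0,0,0,0.6]

```text
t: 11.4
eef_pos: [0.4439, 0.3016, 0.0156]
ee_rot: [-3.141, 0.0, -1.514]
force: [0.9, 0.0, -0.1]
width: 0.0529
gripper_force: 0.0
```

Call:
arm_command:
  series: [0,0,0,0,0,-0.3,0.6,0,0,0,0,0,-0.6,0.6,0,0,0,0,0,-0.96,0.6,0,0,0,0,0,-0.96,0.6]

```text
t: 11.9
eef_pos: [0.4451, 0.303, 0.1144]
ee_rot: [-3.138, 0.004, -1.514]
force: [-0.2, 0.5, -1.4]
width: 0.0526
gripper_force: 0.0
```

Call:
arm_command:
  series: [0,0,0,0.5,-0.08,0,0.6,0,0,0,0.98,-0.16,0,0.6,0,0,0,0.98,-0.16,0,0.6]

```text
t: 12.28
eef_pos: [0.4649, 0.2018, 0.1107]
ee_rot: [3.14, -0.001, -1.517]
force: [-0.8, -0.1, 0.3]
width: 0.0525
gripper_force: 0.0
```

Call:
arm_command:
  series: [0,0,0,0.5,-0.08,0,0.6,0,0,0,0.98,-0.16,0,0.6,0,0,0,0.98,-0.16,0,0.6]

```text
t: 12.65
eef_pos: [0.4867, 0.1057, 0.1108]
ee_rot: [3.141, -0.0, -1.517]
force: [-0.2, 0.9, -0.4]
width: 0.0524
gripper_force: 0.0
```

Call:
arm_command:
  series: [0,0,-0.07,0.5,-0.08,0,0.6,0,0,-0.07,0.98,-0.16,0,0.6,0,0,-0.07,0.98,-0.16,0,0.6,0,0,-0.07,0.98,-0.16,0,0.6]

```text
t: 13.15
eef_pos: [0.5084, 0.0114, 0.111]
ee_rot: [3.141, 0.0, -1.405]
force: [0.1, 1.3, -0.4]
width: 0.0526
gripper_force: 0.0
```

```bash
cat > chk.py <<'E'
from m2 import *
s=arm.get_state();m=arm.camera_model("wrist");i=arm.grab_frame("wrist");b=arm.grab_frame("top");sc=arm.grab_frame("scene")
cv2.imwrite("pics/w6.png",i);cv2.imwrite("pics/t6.png",b);cv2.imwrite("pics/s6.png",sc);np.save("w6.npy",[m["pose"]])
print(s["eef_pos"],s["ee_rot"])
S=arm.camera_model("scene")
# mic in tray: red button from both fixed views
for n,f,M,box in(("top",b,T,(95,240,160,312)),("scene",sc,S,(340,175,415,245))):
    k=hs(f,(0,120,50),(8,255,255));z=np.zeros_like(k);x0,y0,x1,y1=box;z[y0:y1,x0:x1]=k[y0:y1,x0:x1]
    if z.any(): 
        v,u=np.nonzero(z);print(n,"button",u.mean(),v.mean(),onz(M,u.mean(),v.mean(),.031))
    g=hs(f,(50,100,20),(75,255,255));d=(255-g)[y0:y1,x0:x1]
E
python3 chk.py
```

```text
[0.5084 0.0114 0.111 ] [ 3.1413  0.0001 -1.4045]
scene button 363.5 203.28571428571428 [0.4469 0.2617 0.031 ]
```

The mic's button reads (0.447, 0.262), so the mic lies about centred in the tray. Now I grip the cover block.

Call:
arm_command:
  series: [0,0,0,0,0,0.2,0.6,0,0,0,0,0,0.4,0.6,0,0,0,0,0,0.58,0.6,0,0,0,0,0,0.58,0.6]

```text
t: 13.8
eef_pos: [0.5074, 0.0113, 0.0524]
ee_rot: [3.139, -0.0, -1.403]
force: [-0.0, -0.1, 0.6]
width: 0.0524
gripper_force: 0.0
```

Call:
arm_command:
  series: [0,0,0,0,0,0,0,0,0,0,0,0,0,0,0,0,0,0,0,0,0,0,0,0,0,0,0,0,0,0,0,0,0,0,0,0,0,0,0,0,0,0]
  force: 10

```text
t: 14.55
eef_pos: [0.5085, 0.0108, 0.0536]
ee_rot: [-3.141, 0.0, -1.404]
force: [-1.2, 0.8, 3.4]
width: 0.0159
gripper_force: 10.0
```

Call:
arm_command:
  series: [0,0,0,0,-0.2,0,0,0,0,0,0,-0.4,0,0,0,0,0,0,-0.6,0,0,0,0,0,0,-0.8,0,0,0,0,0,0,-0.95,0,0,0,0,0,0,-0.95,0,0]

```text
t: 15.3
eef_pos: [0.6035, 0.0262, 0.0536]
ee_rot: [-3.14, -0.001, -1.404]
force: [2.2, -4.1, 4.0]
width: 0.016
gripper_force: 10.0
```

Call:
arm_command:
  series: [0,0,0,0,-0.05,0,0,0,0,0,0,-0.1,0,0,0,0,0,0,-0.15,0,0,0,0,0,0,-0.15,0,0]

```text
t: 15.8
eef_pos: [0.6135, 0.0277, 0.053]
ee_rot: [3.136, -0.001, -1.405]
force: [-7.6, -4.0, 9.5]
width: 0.0161
gripper_force: 10.0
```

Call:
arm_command:
  series: [0,0,0,0,0,0,0.5,0,0,0,0,0,0,0.5,0,0,0,0,0,0,0.5,0,0,0,0,0,-0.5,0.5,0,0,0,0,0,-1,0.6,0,0,0,0,0,-1,0.6]

```text
t: 16.55
eef_pos: [0.6196, 0.0297, 0.1581]
ee_rot: [-3.133, 0.001, -1.403]
force: [-0.4, 0.3, 0.1]
width: 0.0518
gripper_force: 0.0
```

Call:
arm_command:
  series: [0,0,0,0.5,0.5,-0.5,1,0,0,0,1,1,-1,1,0,0,0,1,1,-1,1,0,0,0,1,1,-1,1]

```text
t: 17.05
eef_pos: [0.5345, -0.0878, 0.2558]
ee_rot: [-3.137, -0.0, -1.406]
force: [0.8, 0.1, -0.3]
width: 0.0852
gripper_force: 0.0
```

```bash
python3 - <<'E'
from m2 import *
s=arm.get_state();b=arm.grab_frame("top");m=arm.camera_model("wrist");i=arm.grab_frame("wrist")
cv2.imwrite("pics/t7.png",b);cv2.imwrite("pics/w7.png",i);np.save("w7.npy",[m["pose"]])
print(s["eef_pos"],s["ee_rot"],s["q"])
cv2.imwrite("pics/c7.png",np.hstack([cv2.resize(i,(480,360)),cv2.resize(b[140:260,190:296],(318,360),interpolation=2)]))
E
```

```text
[ 0.5345 -0.0878  0.2558] [-3.137  -0.0002 -1.4062] [ 0.1994  0.1163 -0.2369  0.0003 -1.213  -0.0349]
```

View pics/c7.png

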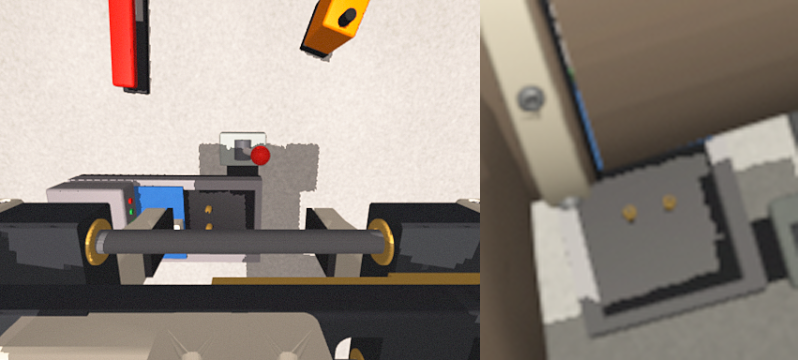

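The wrist view shows the pegs at about full-frame (222,223) and (221,242), and the top view shows them at about (240,211) and (253,207). The cover is open. Pictures are used up, so I work from numbers from here.

```bash
cat > pegs.py <<'E'
from m2 import *
W7=cv2.imread("pics/w7.png");P7=cv2.imread("pics/t7.png");w7=arm.camera_model("wrist");w7["pose"]=np.load("w7.npy")[0]
def blobs(i,box,lo=(12,90,60),hi=(35,255,255)):
    x0,y0,x1,y1=box;k=hs(i,lo,hi);z=np.zeros_like(k);z[y0:y1,x0:x1]=k[y0:y1,x0:x1]
    n,_,st,c=cv2.connectedComponentsWithStats(z);return [(tuple(c[j].round(2)),int(st[j,4]),st[j,:4].tolist()) for j in range(1,n) if st[j,4]>4]
if __name__=="__main__":
    a=blobs(W7,(205,205,240,255));b=blobs(P7,(230,200,262,220));print(a);print(b)
    for x in a:
        for y in b: print(tri(ray(w7,*x[0]),ray(T,*y[0])))
    c=big(hs(W7,(100,100,40),(125,255,255)),140,190,205,235);q=np.array([onz(w7,u,v,.041)[:2] for u,v in c.reshape(-1,2)])
    o=np.array([.573,.0217]);R2=np.array([[.987,.159],[-.159,.987]]);l=(q-o)@R2.T
    print("cover station x,y range",l.min(0),l.max(0))
    print("radio",blobs(W7,(300,0,420,75),(5,150,60),(18,255,255)))
E
python3 pegs.py
```

```text
[((np.float64(222.08), np.float64(222.79)), 52, [219, 219, 7, 9]), ((np.float64(222.59), np.float64(241.39)), 44, [219, 238, 8, 7])]
[((np.float64(252.5), np.float64(207.29)), 14, [251, 206, 4, 4]), ((np.float64(239.62), np.float64(211.0)), 16, [238, 209, 4, 5])]
(array([0.5718, 0.0058, 0.0147]), np.float64(0.0008528748821563575))
(array([ 0.5787,  0.0381, -0.0634]), np.float64(0.003046171889692929))
(array([0.5621, 0.0069, 0.075 ]), np.float64(0.00433034614105973))
(array([0.5667, 0.0368, 0.014 ]), np.float64(0.0013788896779024465))
cover station x,y range [ 0.0305 -0.0622] [ 0.1046 -0.008 ]
radio [((np.float64(345.77), np.float64(33.31)), 1405, [324, 0, 55, 58]), ((np.float64(392.4), np.float64(2.0)), 5, [392, 0, 2, 5]), ((np.float64(370.36), np.float64(20.19)), 73, [361, 8, 20, 23]), ((np.float64(382.86), np.float64(24.57)), 7, [382, 22, 3, 6])]
```

Call:
arm_command:
  series: [0,0,0,-0.5,-0.2,0.1,1,0,0,0,-0.82,-0.32,0.25,1,0,0,0,-0.82,-0.32,0.25,1]

```text
t: 17.52
eef_pos: [0.5522, 0.0025, 0.2252]
ee_rot: [3.137, -0.0, -1.401]
force: [0.4, -0.3, -0.2]
width: 0.0875
gripper_force: 0.0
```

Call:
arm_command:
  series: [0,0,0,-0.5,-0.2,0.1,1,0,0,0,-0.82,-0.32,0.25,1,0,0,0,-0.82,-0.32,0.25,1,0,0,0,-0.82,-0.32,0.25,1]

```text
t: 18.02
eef_pos: [0.5706, 0.086, 0.2027]
ee_rot: [3.14, -0.001, -1.403]
force: [-0.2, -0.3, -0.1]
width: 0.088
gripper_force: 0.0
```

```bash
cat > snap.py <<'E'
import sys
from pegs import *
def proj(m,p):
    f=192/np.tan(np.radians(m["fovy"])/2);P=np.linalg.inv(np.array(m["pose"]));c=P[:3,:3]@p+P[:3,3];return np.array([f*c[0]/c[2]+m["cx"],f*c[1]/c[2]+m["cy"]])
n=sys.argv[1];s=arm.get_state();m=arm.camera_model("wrist");i=arm.grab_frame("wrist");cv2.imwrite(f"pics/{n}.png",i);np.save(n+".npy",[m["pose"]])
print(s["t"],s["eef_pos"],s["ee_rot"])
for p in([.572,.006,.02],[.567,.037,.02]):
    u,v=proj(m,np.array(p)).astype(int);print((u,v),blobs(i,(max(u-22,0),max(v-15,0),u+22,v+15)))
E
python3 snap.py wa
```

```text
18.025 [0.5706 0.086  0.2027] [ 3.1402 -0.0006 -1.4034]
(np.int64(265), np.int64(110)) [((np.float64(265.54), np.float64(109.29)), 63, [261, 105, 10, 10])]
(np.int64(265), np.int64(137)) [((np.float64(265.11), np.float64(136.82)), 62, [261, 133, 9, 9])]
```

Call:
arm_command:
  series: [0,0,0,0.6,-0.5,0,1,0,0,0,0.6,-0.5,0,1,0,0,0,0.6,-0.5,0,1]

```text
t: 18.45
eef_pos: [0.6303, 0.0336, 0.203]
ee_rot: [3.141, -0.0, -1.407]
force: [-0.3, -0.7, -0.3]
width: 0.0873
gripper_force: 0.0
```

```bash
python3 snap.py wb
```

```text
18.45 [0.6303 0.0336 0.203 ] [ 3.1411 -0.     -1.4071]
(np.int64(305), np.int64(161)) [((np.float64(305.45), np.float64(160.93)), 69, [301, 157, 10, 9])]
(np.int64(304), np.int64(186)) [((np.float64(304.06), np.float64(185.54)), 72, [300, 181, 9, 10])]
```

Seat midpoint is about (0.569, 0.0215) with yaw about 0.163, and the cover front edge reads about 0.11 travel. Now to the radio.

Call:
arm_command:
  series: [0,0,0,0.4,0.4,0,1,0,0,0,0.7,0.76,0,1,0,0,0,0.7,0.76,0,1]

```text
t: 18.88
eef_pos: [0.5641, -0.0478, 0.2044]
ee_rot: [-3.141, 0.0, -1.406]
force: [1.0, 0.4, 0.5]
width: 0.0873
gripper_force: 0.0
```

Call:
arm_command:
  series: [0,0,0,0.4,0.4,0,1,0,0,0,0.7,0.76,0,1,0,0,0,0.7,0.76,0,1]

```text
t: 19.25
eef_pos: [0.5014, -0.129, 0.2041]
ee_rot: [-3.141, 0.0, -1.406]
force: [1.1, 0.1, -0.5]
width: 0.0875
gripper_force: 0.0
```

Call:
arm_command:
  series: [0,0,0,0.4,0.4,0,1,0,0,0,0.7,0.76,0,1,0,0,0,0.7,0.76,0,1,0,0,0,0.7,0.76,0,1]

```text
t: 19.75
eef_pos: [0.4407, -0.2091, 0.2038]
ee_rot: [-3.14, -0.0, -1.404]
force: [-0.4, 0.6, -0.8]
width: 0.0878
gripper_force: 0.0
```

```bash
cat > radio.py <<'E'
from pegs import *
import sys
np.set_printoptions(precision=4,suppress=True)
n=sys.argv[1];s=arm.get_state();m=arm.camera_model("wrist");i=arm.grab_frame("wrist");cv2.imwrite(f"pics/{n}.png",i);np.save(n+".npy",[m["pose"]])
print(s["t"],s["eef_pos"],s["ee_rot"])
h=cv2.cvtColor(i,cv2.COLOR_BGR2HSV);k=cv2.inRange(h,np.array((5,150,40)),np.array((20,255,255)));k[215:]=0
c=max(cv2.findContours(k,cv2.RETR_EXTERNAL,cv2.CHAIN_APPROX_NONE)[0],key=cv2.contourArea)
x,y,w_,h_=cv2.boundingRect(c);print("orange box",x,y,w_,h_)
v=h[...,2][k>0];t,_=cv2.threshold(v.reshape(-1,1),0,255,cv2.THRESH_OTSU);print("otsu",t)
kb=((k>0)&(h[...,2]>t)).astype(np.uint8)*255
c2=max(cv2.findContours(kb,cv2.RETR_EXTERNAL,cv2.CHAIN_APPROX_NONE)[0],key=cv2.contourArea)
for nm,cc in(("all",c),("bright",c2)):
    q=np.array([onz(m,u,v_,.11)[:2] for u,v_ in cv2.convexHull(cc).reshape(-1,2)],np.float32)*1000;print(nm,cv2.minAreaRect(q))
    print(cv2.approxPolyDP(cv2.convexHull(cc),3,True).reshape(-1,2).tolist())
hull=cv2.fillPoly(np.zeros_like(k),[cv2.convexHull(c)],255);d=((hull>0)&(h[...,2]<75)).astype(np.uint8)
nn,_,st,ce=cv2.connectedComponentsWithStats(d)
for j in range(1,nn):
    if st[j,4]>25: print("dark",ce[j],st[j].tolist())
E
python3 radio.py ra
```

```text
19.75 [ 0.4407 -0.2091  0.2038] [-3.1404 -0.0003 -1.404 ]
orange box 228 74 59 77
otsu 192.0
all ((452.6356201171875, -282.19818115234375), (58.761844635009766, 36.89508819580078), 80.02019500732422)
[[248, 74], [286, 88], [264, 150], [228, 138]]
bright ((452.6356201171875, -282.19818115234375), (58.761844635009766, 36.89508819580078), 80.02019500732422)
[[248, 74], [286, 88], [264, 150], [228, 138]]
dark [248.695  136.3191] [243, 130, 13, 14, 141]
```

The radio's top face measures 59×37 mm at z=0.11, as expected. Its centre is (0.4526, −0.282) and its yaw is about −0.175. I check the height across two views while lining up above it.

Call:
arm_command:
  series: [0,0,0.12,0.35,0,0,0.9,0,0,0.22,0.74,0,0,0.9,0,0,0.22,0.74,0,0,0.9,0,0,0.22,0.74,0,0,0.9]

```text
t: 20.3
eef_pos: [0.4527, -0.2819, 0.2029]
ee_rot: [3.141, 0.0, -1.748]
force: [0.0, 1.0, -0.2]
width: 0.0793
gripper_force: 0.0
```

```bash
python3 - <<'E'
from m2 import *
m=arm.camera_model("wrist");m["pose"]=np.load("ra.npy")[0]
for a,b in(((256.5,112.5),(397.8,241.5)),((248.7,136.3),(390.5,240)),((248.7,136.3),(406,241.5))): print(tri(ray(m,*a),ray(T,*b)))
s=arm.get_state();print(s["eef_pos"],s["ee_rot"])
E
```

```text
(array([ 0.4518, -0.2833,  0.1037]), np.float64(0.0020820472376026095))
(array([ 0.4552, -0.2624,  0.1215]), np.float64(0.001836765292306384))
(array([ 0.4499, -0.2668,  0.1846]), np.float64(0.010683959752004603))
[ 0.4527 -0.2819  0.2029] [ 3.1409  0.0002 -1.748 ]
```

Height is 0.104–0.12 m, consistent with the 0.11 m given. I descend 0.125 m and grip.

Call:
arm_command:
  series: [0,0,0,0,0,0.3,0.9,0,0,0,0,0,0.6,0.9,0,0,0,0,0,0.9,0.9,0,0,0,0,0,0.9,0.9]

```text
t: 20.8
eef_pos: [0.451, -0.2811, 0.1118]
ee_rot: [3.137, 0.0, -1.748]
force: [0.0, -0.0, 0.3]
width: 0.0789
gripper_force: 0.0
```

Call:
arm_command:
  series: [0,0,0,0,0,0.18,0.9,0,0,0,0,0,0.35,0.9,0,0,0,0,0,0.35,0.9]

```text
t: 21.18
eef_pos: [0.4524, -0.2821, 0.0788]
ee_rot: [3.141, -0.0, -1.748]
force: [0.3, 0.3, 0.7]
width: 0.0791
gripper_force: 0.0
```

Call:
arm_command:
  series: [0,0,0,0,0,0,0.2,0,0,0,0,0,0,0.2,0,0,0,0,0,0,0.2,0,0,0,0,0,0,0.2,0,0,0,0,0,0,0.2,0,0,0,0,0,0,0.2,0,0,0,0,0,0,0.2]
  force: 20

```text
t: 22.05
eef_pos: [0.4522, -0.2827, 0.0785]
ee_rot: [3.142, -0.0, -1.75]
force: [-1.5, 0.4, 3.4]
width: 0.038
gripper_force: 20.0
```

Call:
arm_command:
  series: [0,0,0,0,0,-0.3,0.2,0,0,0,0,0,-0.65,0.2,0,0,0,0,0,-1,0.2,0,0,0,0,0,-1,0.2]
  force: 30

```text
t: 22.55
eef_pos: [0.4536, -0.283, 0.1807]
ee_rot: [-3.137, -0.0, -1.75]
force: [0.3, 0.6, -3.3]
width: 0.0375
gripper_force: 30.0
```

Call:
arm_command:
  series: [0,0,0,-0.2,-0.04,-0.1,0.2,0,0,0,-0.5,-0.1,-0.3,0.2,0,0,0,-0.8,-0.15,-0.3,0.2]

```text
t: 22.92
eef_pos: [0.4815, -0.2059, 0.2083]
ee_rot: [-3.141, 0.0, -1.75]
force: [0.7, -0.2, -2.9]
width: 0.0377
gripper_force: 30.0
```

Call:
arm_command:
  series: [0,0,0,-0.27,-0.05,0,0.2,0,0,0,-0.54,-0.1,0,0.2,0,0,0,-0.8,-0.15,0,0.2]

```text
t: 23.3
eef_pos: [0.5095, -0.1295, 0.2066]
ee_rot: [3.139, -0.0, -1.75]
force: [-0.1, 0.4, -2.3]
width: 0.0377
gripper_force: 30.0
```

Call:
arm_command:
  series: [0,0,0,-0.27,-0.05,0,0.2,0,0,0,-0.54,-0.1,0,0.2,0,0,0,-0.8,-0.15,0,0.2]

```text
t: 23.68
eef_pos: [0.5385, -0.0536, 0.2066]
ee_rot: [3.139, -0.0, -1.75]
force: [-0.4, -0.6, -2.6]
width: 0.038
gripper_force: 30.0
```

Call:
arm_command:
  series: [0,0,-0.06,-0.27,-0.05,0,0.2,0,0,-0.11,-0.5,-0.1,0,0.2,0,0,-0.17,-0.7,-0.14,0,0.2,0,0,-0.22,-0.8,-0.15,0,0.2,0,0,-0.22,-0.8,-0.15,0,0.2,0,0,-0.22,-0.8,-0.15,0,0.2]

```text
t: 24.42
eef_pos: [0.5676, 0.0212, 0.2074]
ee_rot: [3.14, -0.0, -1.406]
force: [0.5, 0.2, -2.1]
width: 0.0379
gripper_force: 30.0
```

Call:
arm_command:
  series: [0,0,0,0,-0.01,0.3,0.2,0,0,0,0,-0.01,0.6,0.2,0,0,0,0,-0.01,0.92,0.2,0,0,0,0,-0.01,0.92,0.2,0,0,0,0,-0.01,0.92,0.2]

```text
t: 25.05
eef_pos: [0.5699, 0.0215, 0.1175]
ee_rot: [-3.14, -0.0, -1.405]
force: [0.3, 0.1, -2.5]
width: 0.0379
gripper_force: 30.0
```

Call:
arm_command:
  series: [0,0,0,0,0,0.04,0.2,0,0,0,0,0,0.08,0.2,0,0,0,0,0,0.08,0.2]

```text
t: 25.42
eef_pos: [0.5691, 0.0217, 0.1084]
ee_rot: [3.142, 0.0, -1.404]
force: [-0.9, -0.2, -3.3]
width: 0.0377
gripper_force: 30.0
```

Call:
arm_command:
  series: [0,0,0,0,0,0.03,0.2,0,0,0,0,0,0.05,0.2,0,0,0,0,0,0.05,0.2]

```text
t: 25.8
eef_pos: [0.5691, 0.0217, 0.1031]
ee_rot: [3.141, -0.0, -1.404]
force: [0.3, 0.2, -2.5]
width: 0.0379
gripper_force: 30.0
```

Call:
arm_command:
  series: [0,0,0,0,0,0.015,0.2,0,0,0,0,0,0.03,0.2,0,0,0,0,0,0.03,0.2]

```text
t: 26.18
eef_pos: [0.5691, 0.0217, 0.1002]
ee_rot: [3.141, -0.0, -1.404]
force: [-0.7, -0.8, -2.5]
width: 0.0377
gripper_force: 30.0
```

No contact force with the underside at about 22 mm, well below the 30 mm peg tips, so the pegs are in the sockets. I go on to the floor.

Call:
arm_command:
  series: [0,0,0,0,0,0.03,0.2,0,0,0,0,0,0.05,0.2,0,0,0,0,0,0.05,0.2]

```text
t: 26.55
eef_pos: [0.569, 0.0217, 0.0951]
ee_rot: [3.141, -0.0, -1.404]
force: [-0.2, -0.6, -3.2]
width: 0.0382
gripper_force: 30.0
```

Call:
arm_command:
  series: [0,0,0,0,0,0.025,0.2,0,0,0,0,0,0.045,0.2,0,0,0,0,0,0.045,0.2]

```text
t: 26.92
eef_pos: [0.5691, 0.0217, 0.0907]
ee_rot: [3.141, -0.0, -1.404]
force: [0.4, 1.1, -3.2]
width: 0.0379
gripper_force: 30.0
```

Call:
arm_command:
  series: [0,0,0,0,0,0.01,0.2,0,0,0,0,0,0.01,0.2,0,0,0,0,0,0.01,0.2]

```text
t: 27.3
eef_pos: [0.5693, 0.0217, 0.0905]
ee_rot: [-3.141, -0.0, -1.404]
force: [-3.3, 0.6, 5.5]
width: 0.0379
gripper_force: 30.0
```

Call:
arm_command:
  series: [0,0,0,0,0,0.01,0.2,0,0,0,0,0,0.01,0.2,0,0,0,0,0,0.01,0.2]

```text
t: 27.68
eef_pos: [0.5693, 0.0217, 0.0905]
ee_rot: [-3.141, -0.0, -1.404]
force: [-5.6, 0.7, 15.1]
width: 0.0376
gripper_force: 30.0
```

It bottoms out exactly at the expected height (TCP 0.0905). I relax, release and lift.

Call:
arm_command:
  series: [0,0,0,0,0,-0.015,0.2,0,0,0,0,0,-0.015,0.8,0,0,0,0,0,-0.015,0.8,0,0,0,0,0,-0.015,0.8,0,0,0,0,0,-0.015,0.8,0,0,0,0,0,-0.015,0.8]

```text
t: 28.42
eef_pos: [0.5692, 0.0217, 0.0903]
ee_rot: [3.142, -0.0, -1.404]
force: [0.1, 0.1, 0.1]
width: 0.0699
gripper_force: 0.0
```

Call:
arm_command:
  series: [0,0,0,0,0,-0.3,0.8,0,0,0,0,0,-0.6,0.8,0,0,0,0,0,-1,0.8,0,0,0,0,0,-1,0.8]

```text
t: 28.92
eef_pos: [0.5712, 0.0221, 0.1939]
ee_rot: [-3.135, 0.0, -1.404]
force: [-0.8, 0.5, -0.5]
width: 0.0701
gripper_force: 0.0
```

Radio released. Now the lever, with closed fingers from the robot's side of the ball.

Call:
arm_command:
  series: [0,0,0,0.3,0.35,0,0.4,0,0,0,0.57,0.69,0,0,0,0,0,0.57,0.69,0,0]
  force: 10

```text
t: 29.3
eef_pos: [0.5085, -0.0475, 0.1901]
ee_rot: [3.141, 0.0, -1.406]
force: [1.6, 0.5, -0.8]
width: 0.0455
gripper_force: 0.0
```

Call:
arm_command:
  series: [0,0,0,0.3,0.35,0,0,0,0,0,0.57,0.69,0,0,0,0,0,0.57,0.69,0,0,0,0,0,0.57,0.69,0,0,0,0,0,0.57,0.69,0,0]

```text
t: 29.92
eef_pos: [0.4528, -0.113, 0.1902]
ee_rot: [3.141, -0.0, -1.403]
force: [0.2, -0.1, 0.2]
width: 0.001
gripper_force: 0.0
```

```bash
python3 - <<'E'
from m2 import *
np.set_printoptions(precision=4,suppress=True)
s=arm.get_state();print(s["t"],s["eef_pos"],s["width"])
S=arm.camera_model("scene");b=arm.grab_frame("scene");t=arm.grab_frame("top");cv2.imwrite("pics/s8.png",b);cv2.imwrite("pics/t8.png",t)
o=np.array([.569,.0215])
for n,i,M,box in(("scene",b,S,(200,130,310,230)),("top",t,T,(215,160,285,240))):
    c=big(hs(i,(5,150,40),(18,255,255)),*box);print(n,cv2.boundingRect(c),cen(c))
    if n=="top":
        q=np.array([onz(M,u,v,.122)[:2] for u,v in c.reshape(-1,2)],np.float32)*1000;print(cv2.minAreaRect(q))
E
```

```text
29.925 [ 0.4528 -0.113   0.1902] 0.0010035789677160106
scene (250, 176, 26, 35) (261.9749937484371, 193.47186796699174)
top (238, 189, 19, 7) (247.66216216216216, 191.71621621621622)
((584.9072265625, 14.599048614501953), (7.5877861976623535, 37.55195617675781), 10.150673866271973)
```

Call:
arm_command:
  series: [0,0,0,0,0,0.4,0,0,0,0,0,0,0.8,0,0,0,0,0,0,1,0,0,0,0,0,0,1,0]

```text
t: 30.52
eef_pos: [0.4512, -0.1134, 0.0889]
ee_rot: [3.138, 0.0, -1.404]
force: [0.0, 0.2, -0.1]
width: 0.0005
gripper_force: 0.0
```

Call:
arm_command:
  series: [0,0,0,0,0,0.2,0,0,0,0,0,0,0.2,0,0,0,0,0,-0.1,0.2,0,0,0,0,0,-0.2,0.2,0,0,0,0,0,-0.3,0.2,0,0,0,0,0,-0.4,0.2,0,0,0,0,0,-0.5,0.2,0]

```text
t: 31.4
eef_pos: [0.5018, -0.1053, 0.0703]
ee_rot: [3.141, -0.0, -1.404]
force: [-2.1, 0.3, 1.3]
width: 0.0005
gripper_force: 0.8
```

Call:
arm_command:
  series: [0,0,0,0,-0.07,0,0,0,0,0,0,-0.14,0,0,0,0,0,0,-0.19,0,0,0,0,0,0,-0.19,0,0]

```text
t: 31.9
eef_pos: [0.5205, -0.102, 0.0703]
ee_rot: [-3.141, -0.0, -1.404]
force: [-0.2, 0.6, -0.2]
width: 0.0007
gripper_force: 0.0
```

Call:
arm_command:
  series: [0,0,0,0,-0.04,0,0,0,0,0,0,-0.07,0,0,0,0,0,0,-0.07,0,0]

```text
t: 32.28
eef_pos: [0.5272, -0.1009, 0.0703]
ee_rot: [-3.141, -0.0, -1.404]
force: [-0.6, -0.1, -0.5]
width: 0.0005
gripper_force: 0.2
```

```bash
cat > ball.py <<'E'
from m2 import *
np.set_printoptions(precision=4,suppress=True)
S=arm.camera_model("scene");b=arm.grab_frame("scene");t=arm.grab_frame("top");m=arm.camera_model("wrist");w_=arm.grab_frame("wrist")
o=np.array([.569,.0215]);A=np.array([[.987,.162],[-.162,.987]])
for n,i,M,box in(("scene",b,S,(215,150,250,195)),("top",t,T,(285,195,325,240)),("wrist",w_,m,(150,0,512,220))):
    try:
        c=big(hs(i,(0,150,50),(8,255,255)),*box);p=onz(M,*cen(c),.077);print(n,cen(c),cv2.contourArea(c),p,A@(p[:2]-o))
    except ValueError: print(n,"none")
E
python3 ball.py
```

```text
scene none
top noneTraceback (most recent call last):
  File "ball.py", line 7, in <module>
    c=big(hs(i,(0,150,50),(8,255,255)),*box);p=onz(M,*cen(c),.077);print(n,cen(c),cv2.contourArea(c),p,A@(p[:2]-o))
                                                      ~~~^^^
  File "m2.py", line 9, in cen
    m=cv2.moments(c);return m["m10"]/m["m00"],m["m01"]/m["m00"]
                            ~~~~~~~~^~~~~~~~~
ZeroDivisionError: float division by zero
```

Call:
arm_command:
  series: [0,0,0,0,-0.03,0,0,0,0,0,0,-0.05,0,0,0,0,0,0,-0.05,0,0]

```text
t: 32.8
eef_pos: [0.5321, -0.1001, 0.0703]
ee_rot: [3.142, -0.0, -1.404]
force: [0.5, -0.1, 0.4]
width: 0.0003
gripper_force: 0.2
```

Call:
arm_command:
  series: [0,0,0,0,0.2,0,0,0,0,0,0,0.4,-0.3,0,0,0,0,-0.4,0.6,-1,0,0,0,0,-0.8,0.8,-1,0,0,0,0,-0.8,0.8,-1,0]

```text
t: 33.42
eef_pos: [0.4397, -0.0322, 0.1727]
ee_rot: [-3.136, 0.001, -1.4]
force: [1.2, -0.5, 0.0]
width: 0.0005
gripper_force: 0.0
```

```bash
sed -i 's/except ValueError/except (ValueError,ZeroDivisionError)/' ball.py; python3 ball.py
```

```text
scene (223.73597359735973, 175.9042904290429) 50.5 [ 0.5613 -0.097   0.077 ] [-0.0268 -0.1157]
top none
wrist none
```

```bash
python3 - <<'E'
from m2 import *
np.set_printoptions(precision=4,suppress=True)
S=arm.camera_model("scene");b=arm.grab_frame("scene")
o=np.array([.569,.0215]);A=np.array([[.987,.162],[-.162,.987]])
c=big(hs(b,(5,150,40),(18,255,255)),200,130,310,230);print("radio",cv2.boundingRect(c))
q=cv2.approxPolyDP(cv2.convexHull(c),2,True).reshape(-1,2)
for u,v in q.tolist(): print((u,v),A@(onz(S,u,v,.122)[:2]-o))
c=big(hs(b,(0,120,50),(8,255,255)),340,175,415,245);print("mic",onz(S,*c.reshape(-1,2).mean(0),.031))
c=big(hs(b,(100,100,30),(125,255,255)),200,160,310,260)
l=np.array([A@(onz(S,u,v,.041)[:2]-o) for u,v in c.reshape(-1,2)]);print("cover",l.min(0),l.max(0))
s=arm.get_state();print(s["t"],s["eef_pos"],s["force"])
E
```

```text
radio (250, 176, 26, 35)
(254, 176) [-0.0152 -0.0277]
(275, 181) [-0.0151  0.0276]
(275, 196) [0.0301 0.0402]
(271, 210) [0.0732 0.0423]
(250, 205) [ 0.0739 -0.0103]
(250, 185) [ 0.0154 -0.0287]
mic [0.4466 0.2616 0.031 ]
cover [ 0.0341 -0.0616] [0.0789 0.0594]
33.625 [ 0.4401 -0.0348  0.1701] [-0.0882 -0.6379 -0.2445]
```

The radio's top corners sit symmetrically about the seat at the seated height, the cover front edge reads about 0.109 m open, the mic is in the tray and the lever is over. I hand in.

```bash
python3 -c "
from station import arm
print(arm.job_done())"
```

```text
the job is handed in; nothing more can be done
None
```

I handed the job in at about 34 s of the 72 s: microphone flat in the tray, cover open about 0.109 m, radio seated on the pegs, then lever fully on; these are my own final camera readings, and the hand-in returned no verdict.

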